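Stop the fixture plate rocking and set the V-block on it

TASK

The steel fixture plate on the bench rocks: one of its two front levelling screws (red wing handles) has its foot hanging clear of the packing under it. Find out which, and turn the screws by feel (clockwise drives a foot down) until all four feet carry a fair share of the weight and the plate no longer rocks either way, without leaning hard on the plate, lifting it or shoving it out of place. Then, with your hand off the plate, fetch the V-block and set it gently down in the middle of the plate, groove up, leaving everything else where it is.

Things in the scene. Friction and masses are not known exactly. Their poses are not given: they have to be found in the camera images.
- base: Fixture plate: bare steel, 200 (x) x 300 (y) x 12 mm, grid of dark holes, about 7 kg, free on four feet at x = +/-82, y = +/-128 mm. Origin: 42 mm under the middle of its top face, about at bench height; x points away from the robot, y left, z up. A dark stop rail 45 mm high, 220 mm long stands on its top at x = 84 to 96 mm. The two +x feet are set, the two -x feet are wing screws.
- plate_mid (a point): Middle of the plate's top face, where the V-block belongs; axes as the plate's.
- screw_left: Front screw at the plate's y = +128 mm. Handle: red bar 50 (its x) x 14 (its y) x 16 mm high; origin: middle of the bar, on the screw's axis, some 32 mm above the plate's top. Under the bar a 19 mm hub (to 12 mm below the bar's middle), a 12 mm spindle and a brass bushing 22 mm wide, 5 mm high on the plate. Clockwise from above drives handle and foot down, 6 mm a turn; it stays as left.
- screw_right: Front screw at the plate's y = -128 mm, the same in every way. Either bar may point up to 1 rad off the plate's x axis.
- foot_left (a point): Middle of the sole of screw_left's foot: a rubber-soled disc 38 mm across that turns with the screw. Turning takes about 0.04 Nm with the foot in the air, plus roughly 0.01 to 0.015 Nm for each newton it carries: the torque climbs steadily once the foot bears. When the hand stops, most of it still reads for a moment, then ebbs.
- foot_right (a point): The same for screw_right. From first touch, about 1.5 rad of turn (1.4 mm) shifts the load on to the turned foot until the other front foot comes free. Midway, with about 15 N on each front foot (0.14 to 0.2 Nm on the screw), all four feet are well loaded. A screw that carries its load from the start takes over 0.2 Nm.
- rear_foot_left: The set rear foot at the plate's y = +128 mm: a rubber disc 38 mm across under a 12 mm stud. Origin: middle of its sole.
- rear_foot_right: The set rear foot at the plate's y = -128 mm, likewise.
- packing_a: A piece of flat steel 62 x 58 mm, some 5 to 9 mm thick, fixed under one of the front feet, either one. Origin: middle of its underside.
- packing_b: The other piece, of another thickness, under the other front foot. Over the thinner piece the foot starts 0.8 to 3.5 mm clear (which side is not told), and the plate rests on the other three feet.
- vblock: The V-block: a bright steel block 60 (its x, along the groove) x 40 (its y) x 40 mm high with a V groove in its top, about 0.55 kg, standing on the bench to the left or right of the plate. Origin: middle of its underside; z up.
- vblock_mid (a point): Centre of the V-block, half-way up (20 mm above its underside); grasp it across its 40 mm width (its y).
- tin: Bystander: a tin, 60 mm across and 75 mm high, on the other side of the plate from the V-block. Origin: middle of its underside.
- oil_bottle: Bystander: a dark plastic bottle with a yellow cap, 68 mm across and 230 mm high, left of the plate at the back. Origin: middle of its underside.
- bar_stub: Bystander: a brown bar stub 20 x 95 x 12 mm lying on the plate along the stop rail. Origin: middle of its underside.
- forged_flower: Bystander: a small forged steel flower, 55 mm across, 20 mm high, lying on the plate near its right end. Origin: middle of its underside.
Not all that is in view belongs to the job. Leave any blue or green look-alike of the packing_b alone.

How it is judged:
On the way:
1. all four feet of the plate carry load (each more than 4 N) with the hand off the plate and the V-block not yet on it ((contact force between screw_left and packing_a above 4 N or contact force between screw_left and packing_b above 4 N) and (contact force between screw_right and packing_a above 4 N or contact force between screw_right and packing_b above 4 N) and contact force between each of rear_foot_left, rear_foot_right and anything else above 4 N and contact force between each of the fingers, vblock and base below 0.1 N), for 0.4 s.
At the end, for the whole second after the job is handed in: Each of the four feet bears on its packing or the bench with more than 4 N, the V-block stands groove up on the plate within 35 mm of its middle, all at rest and released ((contact force between screw_left and packing_a above 4 N or contact force between screw_left and packing_b above 4 N) and (contact force between screw_right and packing_a above 4 N or contact force between screw_right and packing_b above 4 N) and contact force between each of rear_foot_left, rear_foot_right and anything else above 4 N and contact force between the fingers and base below 0.1 N and contact force between vblock and base above 2 N and horizontal distance between vblock and plate_mid below 0.035 m and angle between vblock's own z axis and vertical below 0.06 rad and linear speed of vblock below 0.01 m/s and angular speed of base below 0.02 rad/s and contact force between the fingers and vblock below 0.1 N); the robot touches nothing.
It fails at once if the plate is lifted or tipped by more than 2.3 degrees (angle between base's own z axis and vertical above 0.04 rad).
It fails at once if the plate is shoved more than 20 mm from its place (distance of base from where it was at the start of the episode above 0.02 m).
It fails at once if the plate is leaned on: more than 50 N on a front foot or 65 N on a rear foot (contact force between any of screw_left, screw_right and packing_a above 50 N or contact force between any of screw_left, screw_right and packing_b above 50 N or contact force between any of rear_foot_left, rear_foot_right and anything else above 65 N).
It fails at once if the V-block is dropped or pressed on the plate with more than 40 N (contact force between vblock and base above 40 N).
It fails at once if a bystander (bottle, tin, bar stub, forged flower) is moved more than 30 mm (distance of any of oil_bottle, tin, bar_stub, forged_flower from where it was at the start of the episode above 0.03 m).
It also fails if it takes over 72 s, if anything falls off the work surface, if the arm or the gripper's body presses on something with over 40 N, if the wrist force passes 120 N, or if a joint passes its speed limit or range.

ROBOT

A 6-joint arm with a two-finger parallel gripper is mounted at the origin on the work surface. World frame = base frame: x ahead of the robot, y to its left, z up, the work surface at z = 0. Lengths are in m, angles in rad, forces in N, time in s.
With the tool pointing down it reaches from about 0.25 to 0.725 m from the base axis. Payload 4 kg.
Tool frame: the origin (TCP) lies midway between the tips of the shut fingers; the grasp point (between the pads) lies 19 mm behind it; z points along the fingers, x is the direction in which the jaws open and shut, and the axes are right-handed (so a half turn about z gives the same grasp; the last joint's range is limited). The gripper opens to 85 mm and grips with 20 to 120 N. Pads are 22 mm wide; open, the fingers measure 114 mm over their backs; the gripper's body (76 mm by 85 mm) begins 54 mm behind the grasp point. The pads swing forward as they close: fully open they stand 13 mm farther back than shut.
Start: joints at [-1.322, 0.241, 0.005, 1.335, 0, 1.571], TCP at [0.123, -0.485, 0.231] pointing down, gripper open.
Joint ranges: [-2.72, 2.72], [-1.05, 1.87], [-1.09, 1.28], [-1.99, 2.15], [-1.42, 1.44], [-3.14, 3.14]. Speed limits (rad/s): [2.79, 2.79, 3.14, 3.14, 3.14, 3.14].

INTERFACE

Orientations are given as a unit quaternion [x, y, z, w].
In Python, from workcell import bot, vision, ticket gives the robot as it stands.
- The arm moves only by the tool play_rows, never from a script. Its argument "deltas" is one flat list of numbers, 5 for each row, row after row: the opening, from 0 (shut) to 1 (fully open), then the shift along the tool's x, y, z in units of 60 mm (1.0 is 60 mm), then the turn about the tool's z in degrees. A call has 1 to 12 rows; each row shifts and turns the pose as measured when the row begins, along the tool's axes as they then stand; what a row does not reach is not made up. A row lasts 1/8 s, in which the tool goes at most 62.5 mm and 10.7 degrees, less where a joint would pass 70% of its speed; a pose out of reach is approached as far as the arm can. A call is refused whole if a number of a shift passes 1 or a number of a turn 10.7, either way. A call with a gripper value outside its range is refused whole. The fingers move at their own pace and stop on an object; the grip force is fixed at half the most. Time passes only in rows, so rows that do not move let the fingers close. It gives the time, the measured TCP pose, the force and the opening at its end, in the units of the state.
- bot.get_obs(): the state, without advancing time (a new reading comes with each control period).
- vision.camera(name): name is "scene" or "top"; returns a dict with "color" (420x560x3 uint8, blue, green, red), "intrinsics" (3x3 intrinsics, pixels), "rvec" (rotation vector, rad) and "tvec" (3), from world to camera coordinates, as OpenCV has them. Camera axes: x right, y down, z forward; pixel columns grow to the right and rows downward; lengths in m; the calibration is good to about 2 mm. A picture is of the moment at which its call begins. There is no depth.
- ticket.job_done(): hands the job in, once; it reports no verdict.
The state is a dict: "clock": time; "joint_pos": joint angles; "joint_vel": joint speeds; "tau": joint torques, N m; "eef_pos": TCP position; "tool_rot": TCP orientation; "ft_force": force on the tool from outside, world axes, zero at the start; "ft_torque": the same for the moment, N m; "grip_width": finger opening in m.
Only numpy, scipy, OpenCV 4.12 (cv2) and the standard library are available. Lean on these libraries where they do the work, as an engineer would, in place of code of your own. Each camera call takes 0.05 s, during which the arm holds its last target. There are 200 camera calls.

## Working session

There is one attempt and no reset: what is moved stays moved. The work goes in short steps, Python scripts to look and compute and a tool call to move; the robot and the scene stay as the last step left them, time stands still between calls to the robot, and variables do not carry over. Pictures are saved under pics/ and viewed, about 8 in all and at most 12, crops included, and the job is handed in when it is done.

Besides the shell and the picture viewer there is one more tool, called after "Call:" as a command line: name --argument value ..., lists and objects as JSON in quotes. play_rows: Moves the arm, as the interface text tells. Its arguments: {"type":"object","properties":{"deltas":{"type":"array"}},"required":["deltas"]}

```bash
mkdir -p pics
cat > h.py <<'E'
import numpy as np, cv2
from workcell import bot, vision, ticket
def pix2w(c,u,v,z):
    R=cv2.Rodrigues(np.array(c['rvec'],float))[0];t=np.array(c['tvec'],float).ravel();K=np.array(c['intrinsics'])
    d=R.T@np.linalg.solve(K,[u,v,1.]);o=-R.T@t
    return (o+d*(z-o[2])/d[2]).round(4)
def w2pix(c,p):
    return cv2.projectPoints(np.array([p],float),np.array(c['rvec'],float),np.array(c['tvec'],float),np.array(c['intrinsics'],float),None)[0].ravel().round(1)
E
python3 - <<'E'
from h import *
import pickle
for n in('scene','top'):
    c=vision.camera(n); pickle.dump(c,open(n+'.pkl','wb')); cv2.imwrite(f'pics/{n}0.png',cv2.resize(c['color'],(800,600)))
    print(n,c['intrinsics'],c['rvec'],c['tvec'])
print(bot.get_obs())
E
```

```text
scene [[540.0785026    0.         274.52264708]
 [  0.         540.0785026  197.72382495]
 [  0.           0.           1.        ]] [ 2.21317364  0.94947423 -0.38547981] [-0.37207943 -0.23402858  1.68818951]
top [[452.04313804   0.         282.45409218]
 [  0.         452.04313804 206.0914733 ]
 [  0.           0.           1.        ]] [ 2.12789011 -2.13693591  0.19940357] [-0.01173889  0.54520474  0.93871228]
{'clock': 0.1, 'joint_pos': array([-1.32196166e+00,  2.41308986e-01,  3.89209228e-03,  1.33520948e+00,
        8.43720750e-06,  1.57079873e+00]), 'joint_vel': array([-3.71409493e-05, -1.20760070e-03,  2.01428808e-03, -3.06619803e-04,
       -1.67986748e-04,  1.09829028e-03]), 'tau': array([ 4.16566290e-04, -3.73139048e+01,  2.53009415e+01,  1.08447333e-02,
        3.03057573e-05, -8.64332691e-06]), 'eef_pos': array([ 0.12300362, -0.48406337,  0.23052894]), 'tool_rot': array([ 7.89389419e-01, -6.13892098e-01, -7.19723448e-04, -5.65055635e-04]), 'ft_force': array([ 0.15511879,  0.33961151, -0.5616475 ]), 'ft_torque': array([0.03005667, 0.00565907, 0.01086541]), 'grip_width': 0.08520908096471694}
```

View pics/top0.png

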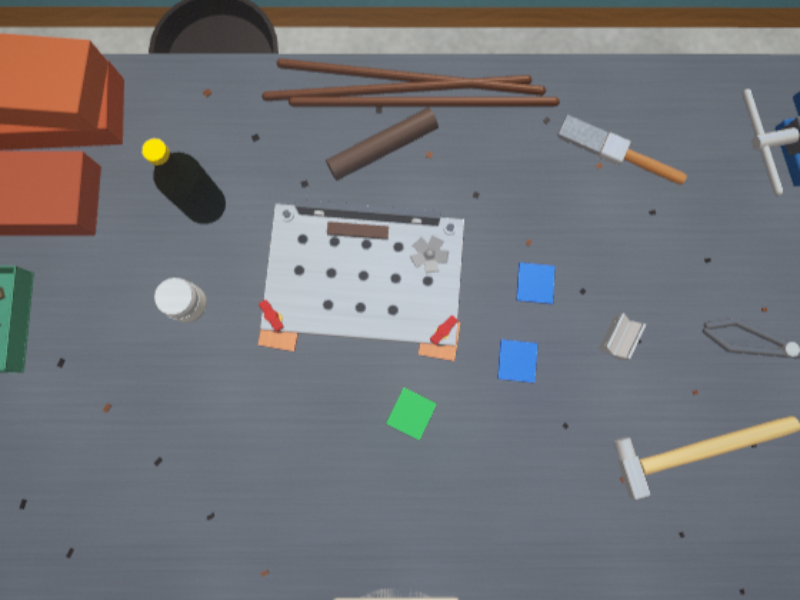

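View pics/scene0.png

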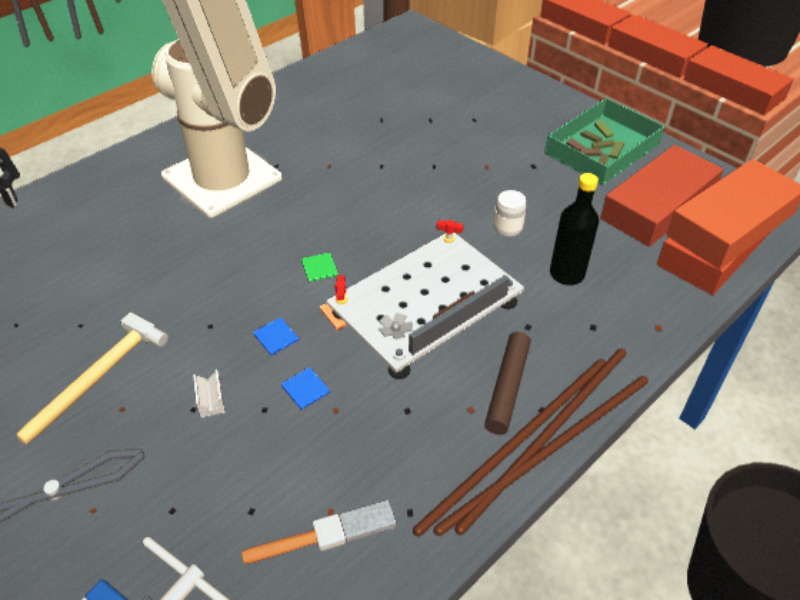

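Top view (800×600): plate corners at about (276,205), (464,219), (458,345) and (262,333). Wing handles are at (271,316) and (444,330), and the grooved bright block is at (626,336). The blue squares (536,283) and (518,361) and the green one (412,413) are decoys. The hammer head (632,468) and file (587,132) could be mistaken for the V-block. I choose (626,336) because it has the groove, and check it in a crop.

Run:
```python
from h import *
import pickle
c=pickle.load(open('top.pkl','rb'));I=c['color']
# crops: x0,y0,w,h scale 10/8/8
def cr(x,y,w,h,s): return cv2.resize(I[y:y+h,x:x+w],None,fx=s,fy=s,interpolation=cv2.INTER_CUBIC)
a=cr(175,200,40,50,6.6667);b=cr(290,205,40,50,6.6667);d=cr(418,210,40,50,6.6667)
a,b,d=[cv2.resize(x,(264,330)) for x in(a,b,d)]
row=np.hstack([a,b,d]); 
cv2.imwrite('pics/crop1.png',row)
hsv=cv2.cvtColor(I,cv2.COLOR_BGR2HSV)
red=((hsv[...,0]<6)|(hsv[...,0]>174))&(hsv[...,1]>190)&(hsv[...,2]>110)
n,l,s,ce=cv2.connectedComponentsWithStats(red[205:250,170:340].astype(np.uint8))
for i in range(1,n):
    if s[i,4]>20:
        ys,xs=np.where(l==i);r=cv2.minAreaRect(np.c_[xs+170,ys+205].astype(np.float32))
        print(s[i],ce[i]+[170,205],r,pix2w(c,*(ce[i]+[170,205]),.082))
for u,v in[(276,205),(464,219),(458,345),(262,333)]: print(pix2w(c,u*.7,v*.7,.042))
print(pix2w(c,626*.7,336*.7,.035))
```

```text
[0.6902 0.1861 0.042 ]
[ 0.6666 -0.1099  0.042 ]
[ 0.468  -0.0965  0.042 ]
[0.4875 0.2013 0.042 ]
[ 0.4815 -0.3559  0.035 ]
```

View pics/crop1.png

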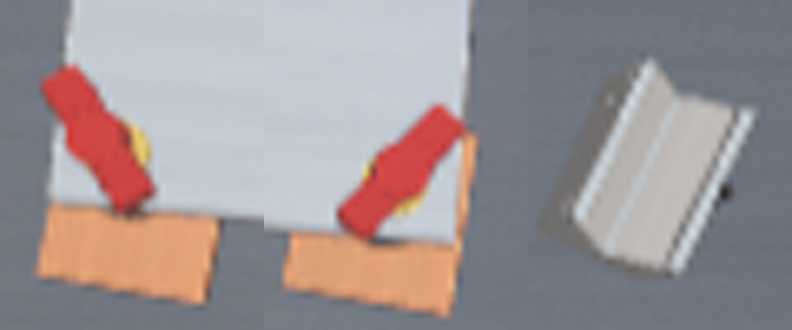

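Run:
```python
from h import *
import pickle
c=pickle.load(open('top.pkl','rb'))
f=lambda x0,y0,x,y,z: pix2w(c,x0+x/6.6,y0+y/6.6,z)[:2]
for nm,a,b,o in[('L',(62,82),(135,198),(175,200)),('R',(181,118),(93,224),(290,205))]:
    p,q=f(*o,*a,.082),f(*o,*b,.082);d=p-q;print(nm,(p+q)/2,np.linalg.norm(d),np.arctan2(d[1],d[0]))
V=[f(418,210,*k,.04) for k in[(122,60),(227,110),(152,270),(47,215)]];print(V,np.mean(V,0))
for i in range(4):
    d=V[i]-V[(i+1)%4];print(np.linalg.norm(d),np.arctan2(d[1],d[0]))
# plate fit
P=np.array([pix2w(c,u*.7,v*.7,.042)[:2] for u,v in[(276,205),(464,219),(458,345),(262,333)]])
m=P.mean(0);x=(P[0]+P[1]-P[2]-P[3]);th=np.arctan2(x[1],x[0]);y=P[0]+P[3]-P[1]-P[2];print(m,th,np.arctan2(-y[0],y[1]))
for t in(th,np.arctan2(-y[0],y[1])):
    R=np.array([[np.cos(t),-np.sin(t)],[np.sin(t),np.cos(t)]])
    for yy in(.128,-.128):print(m+R@[-.082,yy])
from scipy.spatial.transform import Rotation as Ro
print(Ro.from_quat(bot.get_obs()['tool_rot']).as_matrix().round(3))
```

```text
L [0.50775 0.18015] 0.04451718769194657 0.5774110993053282
R [ 0.4863 -0.0727] 0.04399454511641189 -0.7017230287300519
[array([ 0.5165, -0.3526]), array([ 0.4996, -0.3865]), array([ 0.4466, -0.358 ]), array([ 0.4649, -0.3244])] [ 0.4819   -0.355375]
0.03787901793869527 1.1083293547897999
0.060176822780868056 -0.4933786227775226
0.03826029273280586 -2.069517266328928
0.05880306114480774 2.6414315998421105
[0.578075 0.04525 ] -0.07114808248161762 -0.07245629809388165
[0.50538173 0.17875539]
[ 0.48718318 -0.07659694]
[0.50555645 0.17885037]
[ 0.48702386 -0.07647793]
[[ 0.246 -0.969 -0.   ]
 [-0.969 -0.246  0.002]
 [-0.002 -0.    -1.   ]]
```

```bash
cat >> h.py <<'E'
from scipy.spatial.transform import Rotation as Ro
def az():
    m=Ro.from_quat(bot.get_obs()['tool_rot']).as_matrix(); return np.arctan2(m[1,0],m[0,0])
def plan(p,a=None,op=1.,n=None):
    "a: tool-x azimuth (taken the short way from now)"
    o=bot.get_obs();q=o['eef_pos'].copy();A=az();d=np.array(p)-q
    t=0 if a is None else -(a-A)
    t=np.degrees((t+np.pi)%(2*np.pi)-np.pi)
    n=n or int(max(np.ceil(np.linalg.norm(d)/.052),np.ceil(abs(t)/10)),1) if n else max(int(np.ceil(np.linalg.norm(d)/.052)),int(np.ceil(abs(t)/10)),1)
    print('d',d.round(4),'turn',round(t,1),'rows',n)
    for i in range(n):
        th=A-np.radians(t)*i/n; s=d/n/.06
        x=s[0]*np.cos(th)+s[1]*np.sin(th); y=s[0]*np.sin(th)-s[1]*np.cos(th)
        print(f'{op},{x:.2f},{y:.2f},{-s[2]:.2f},{t/n:.1f},')
def st():
    o=bot.get_obs();print(round(o['clock'],2),'p',o['eef_pos'].round(4),'az',round(az(),3),'F',o['ft_force'].round(2),'T',o['ft_torque'].round(3),'w',round(o['grip_width'],4),'j',o['joint_pos'].round(2))
E
python3 -c "
from h import *
plan([.4867,-.0745,.13],.87,.5,13)"
```

```text
d [ 0.3637  0.4096 -0.1005] turn -125.6 rows 13
0.5,-0.39,-0.58,0.13,-9.7,
0.5,-0.29,-0.64,0.13,-9.7,
0.5,-0.18,-0.68,0.13,-9.7,
0.5,-0.06,-0.70,0.13,-9.7,
0.5,0.06,-0.70,0.13,-9.7,
0.5,0.17,-0.68,0.13,-9.7,
0.5,0.28,-0.64,0.13,-9.7,
0.5,0.39,-0.59,0.13,-9.7,
0.5,0.48,-0.51,0.13,-9.7,
0.5,0.56,-0.42,0.13,-9.7,
0.5,0.62,-0.32,0.13,-9.7,
0.5,0.67,-0.22,0.13,-9.7,
0.5,0.70,-0.10,0.13,-9.7,
```

Call:
play_rows --deltas '[0.5, -0.39, -0.58, 0.13, -9.7, 0.5, -0.29, -0.64, 0.13, -9.7, 0.5, -0.18, -0.68, 0.13, -9.7, 0.5, -0.06, -0.7, 0.13, -9.7, 0.5, 0.06, -0.7, 0.13, -9.7, 0.5, 0.17, -0.68, 0.13, -9.7, 0.5, 0.28, -0.64, 0.13, -9.7, 0.5, 0.39, -0.59, 0.13, -9.7, 0.5, 0.48, -0.51, 0.13, -9.7, 0.5, 0.56, -0.42, 0.13, -9.7, 0.5, 0.62, -0.32, 0.13, -9.7, 0.5, 0.67, -0.22, 0.13, -9.7]'

```text
clock: 1.6
eef_pos: [0.4527, -0.0847, 0.131]
tool_rot: [0.927, 0.376, -0.001, -0.003]
ft_force: [-0.8, -0.0, 0.1]
grip_width: 0.0425
```

```bash
python3 -c "
from h import *
st();plan([.4867,-.0745,.12],.87,.5)"
```

```text
1.6 p [ 0.4527 -0.0847  0.131 ] az 0.77 F [-0.79 -0.01  0.14] T [-0.059 -0.025  0.017] w 0.0425 j [-0.19  0.24 -0.27  1.07  0.    0.61]
d [ 0.034   0.0102 -0.011 ] turn -5.7 rows 1
0.5,0.53,0.27,0.18,-5.7,
```

Call:
play_rows --deltas '[0.5, 0.53, 0.27, 0.18, -5.7, 0.5, 0, 0, 0, 0]'

```text
clock: 1.85
eef_pos: [0.4881, -0.071, 0.1183]
tool_rot: [0.905, 0.425, -0.002, -0.004]
ft_force: [-0.5, 0.4, 0.1]
grip_width: 0.0428
```

```bash
python3 -c "
from h import *
st();plan([.4867,-.0745,.07],.87,.5,3)
c=vision.camera('scene');print(w2pix(c,[.4867,-.0745,.074]),w2pix(c,[.5065,.1795,.074]))
I=c['color'];a=cv2.resize(I[150:240,200:320],None,fx=6,fy=6,interpolation=cv2.INTER_CUBIC);cv2.imwrite('pics/s1.png',a)"
```

```text
1.85 p [ 0.4881 -0.071   0.1183] az 0.879 F [-0.49  0.42  0.13] T [-0.024  0.055  0.012] w 0.0428 j [-0.15  0.31 -0.2   1.06  0.    0.55]
d [-0.0014 -0.0035 -0.0483] turn 0.5 rows 3
0.5,-0.02,0.01,0.27,0.2,
0.5,-0.02,0.01,0.27,0.2,
0.5,-0.02,0.01,0.27,0.2,
[238.2 199.7] [313.9 156.9]
```

View pics/s1.png

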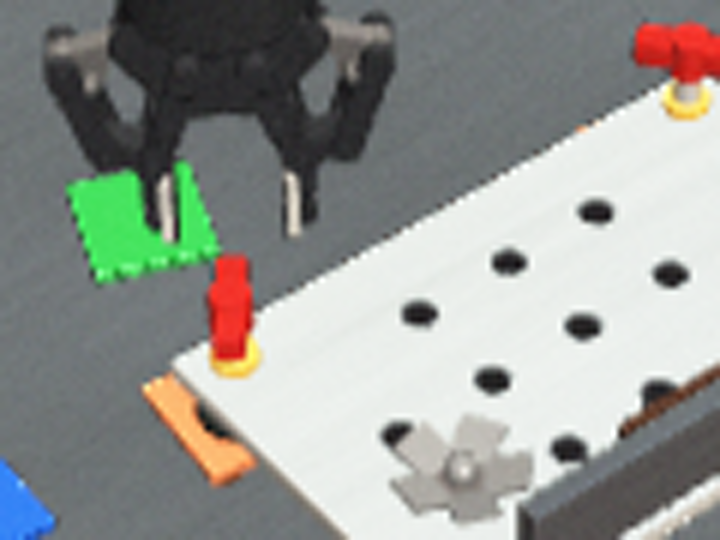

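The crop shows the right handle's middle at (230,300), and the projection gave (229,298). The fingers straddle it, so I descend and grip.

Call:
play_rows --deltas '[0.5, -0.06, 0.02, 0.27, 0.2, 0.5, -0.01, 0.01, 0.27, 0.2, 0.5, 0, 0, 0.26, 0, 0.5, 0, 0, 0, 0]'

```text
clock: 2.4
eef_pos: [0.4805, -0.0776, 0.0701]
tool_rot: [0.908, 0.418, -0.004, -0.005]
ft_force: [0.4, -0.3, -0.2]
grip_width: 0.0428
```

```bash
python3 -c "
from h import *
st();plan([.4867,-.0745,.07],.87,.5,1)"
```

```text
2.4 p [ 0.4805 -0.0776  0.0701] az 0.863 F [ 0.38 -0.3  -0.16] T [0.007 0.012 0.041] w 0.0428 j [-0.16  0.36 -0.28  0.94  0.    0.55]
d [ 0.0062  0.0031 -0.0001] turn -0.4 rows 1
0.5,0.11,0.04,0.00,-0.4,
```

Call:
play_rows --deltas '[0.5, 0.11, 0.04, 0, -0.4, 0.5, 0, 0, 0, 0, 0.5, 0, 0, 0, 0]'

```text
clock: 2.78
eef_pos: [0.4876, -0.0748, 0.0723]
tool_rot: [0.907, 0.421, -0.003, -0.004]
ft_force: [-0.2, 0.3, -0.1]
grip_width: 0.0428
```

```bash
python3 -c "
from h import *
st();plan([.4867,-.0745,.07],.87,.5,1)"
```

```text
2.77 p [ 0.4876 -0.0748  0.0723] az 0.869 F [-0.16  0.31 -0.08] T [ 0.077 -0.014  0.037] w 0.0428 j [-0.15  0.37 -0.27  0.95  0.    0.55]
d [-0.0009  0.0003 -0.0023] turn -0.1 rows 1
0.5,-0.01,-0.01,0.04,-0.1,
```

Call:
play_rows --deltas '[0.5, -0.01, 0, 0.04, 0, 0, 0, 0, 0, 0, 0, 0, 0, 0, 0, 0, 0, 0, 0, 0, 0, 0, 0, 0, 0]'

```text
clock: 3.4
eef_pos: [0.4879, -0.0747, 0.0706]
tool_rot: [0.907, 0.421, -0.002, -0.004]
ft_force: [1.2, 1.0, 0.2]
grip_width: 0.0116
```

```bash
python3 -c "
from h import *
st()"
```

```text
3.4 p [ 0.4879 -0.0747  0.0706] az 0.869 F [1.16 0.96 0.17] T [ 0.096 -0.012 -0.046] w 0.0116 j [-0.15  0.37 -0.27  0.94  0.    0.55]
```

Call:
play_rows --deltas '[0, 0, 0, 0, 5, 0, 0, 0, 0, 5]'

```text
clock: 3.65
eef_pos: [0.4876, -0.0751, 0.0705]
tool_rot: [0.941, 0.338, -0.003, -0.003]
ft_force: [0.3, -0.2, 0.7]
grip_width: 0.0117
```

```bash
python3 -c "
from h import *
st()"
```

```text
3.65 p [ 0.4876 -0.0751  0.0705] az 0.69 F [ 0.28 -0.23  0.66] T [-0.021  0.037  0.027] w 0.0117 j [-0.15  0.37 -0.27  0.94  0.    0.73]
```

Call:
play_rows --deltas '[0, 0, 0, 0, 0, 0, 0, 0, 0, 0]'

```text
clock: 3.9
eef_pos: [0.4875, -0.0751, 0.0705]
tool_rot: [0.941, 0.339, -0.003, -0.003]
ft_force: [-0.6, 1.0, 0.6]
grip_width: 0.0118
```

```bash
python3 -c "
from h import *
st()"
```

```text
3.9 p [ 0.4875 -0.0751  0.0705] az 0.692 F [-0.57  1.01  0.65] T [ 0.135  0.005 -0.013] w 0.0118 j [-0.15  0.37 -0.27  0.94  0.    0.72]
```

Call:
play_rows --deltas '[0, 0, 0, 0.003, 10, 0, 0, 0, 0.003, 10, 0, 0, 0, 0.003, 10]'

```text
clock: 4.28
eef_pos: [0.4861, -0.0758, 0.0702]
tool_rot: [0.997, 0.077, -0.005, -0.002]
ft_force: [-1.2, 0.7, 3.3]
grip_width: 0.0117
```

```bash
cat >> h.py <<'E'
def tz(n=4):
    r=[]
    for i in range(n):
        o=bot.get_obs();r.append(o['ft_torque'][2]);F=o['ft_force']
        if i<n-1: vision.camera('top')
    print('Tz',np.round(r,3),'mean',np.mean(r).round(3)); st()
E
python3 -c "
from h import *
tz(4)"
```

```text
Tz [0.129 0.04  0.033 0.024] mean 0.056
4.42 p [ 0.4861 -0.0758  0.0702] az 0.163 F [-2.11  0.26  4.19] T [0.044 0.483 0.024] w 0.0121 j [-0.16  0.37 -0.27  0.94  0.    1.25]
```

Call:
play_rows --deltas '[0, 0, 0, 0, 10, 0, 0, 0, 0, 10]'

```text
clock: 4.68
eef_pos: [0.4851, -0.0757, 0.0702]
tool_rot: [0.996, -0.094, -0.006, -0.001]
ft_force: [-2.4, 0.0, 2.7]
grip_width: 0.0118
```

```bash
python3 -c "
from h import *
tz(4)"
```

```text
Tz [0.221 0.05  0.015 0.032] mean 0.079
4.83 p [ 0.4851 -0.0757  0.0701] az -0.182 F [-2.54  0.75  3.75] T [0.153 0.506 0.032] w 0.0118 j [-0.16  0.37 -0.27  0.95  0.    1.6 ]
```

Call:
play_rows --deltas '[0, 0, 0, 0, 6]'

```text
clock: 4.95
eef_pos: [0.4848, -0.0757, 0.0701]
tool_rot: [0.99, -0.142, -0.006, -0.001]
ft_force: [-2.2, 0.1, 2.6]
grip_width: 0.0115
```

```bash
python3 -c "
from h import *
tz(3)
c=vision.camera('scene');I=c['color'];a=cv2.resize(I[150:240,200:320],None,fx=6,fy=6,interpolation=cv2.INTER_CUBIC);cv2.imwrite('pics/s2.png',a)"
```

```text
Tz [0.205 0.14  0.097] mean 0.147
5.05 p [ 0.4849 -0.0757  0.0701] az -0.283 F [-3.56  0.05  2.93] T [0.114 0.444 0.097] w 0.0121 j [-0.16  0.37 -0.27  0.95  0.    1.7 ]
```

View pics/s2.png

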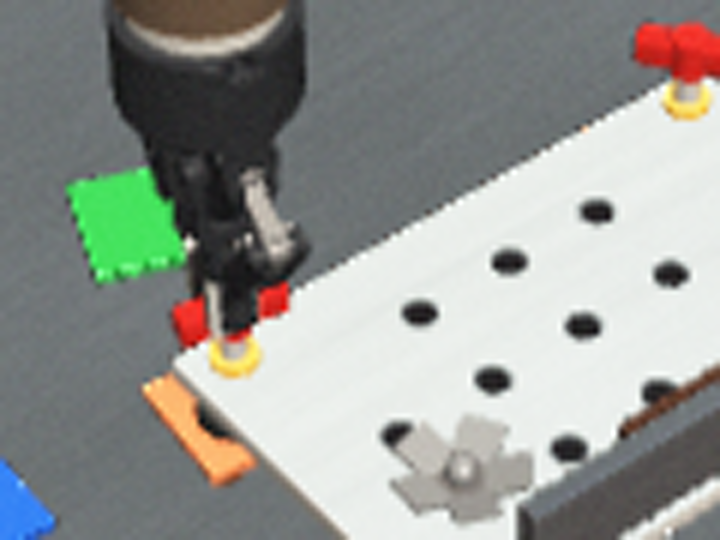

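Call:
play_rows --deltas '[0, 0, 0, 0, 4, 0, 0, 0, 0, 4, 0, 0, 0, 0, 4]'

```text
clock: 5.48
eef_pos: [0.4843, -0.0754, 0.0701]
tool_rot: [0.971, -0.24, -0.007, -0.0]
ft_force: [-2.4, 0.4, 4.3]
grip_width: 0.0118
```

```bash
python3 -c "
from h import *
tz(4)"
```

```text
Tz [0.197 0.057 0.121 0.147] mean 0.131
5.62 p [ 0.4843 -0.0754  0.0701] az -0.483 F [-3.22  0.65  3.55] T [0.227 0.471 0.147] w 0.0118 j [-0.16  0.37 -0.27  0.95  0.    1.9 ]
```

Call:
play_rows --deltas '[0, 0, 0, 0, 4, 0, 0, 0, 0, 4, 0, 0, 0, 0, 4]'

```text
clock: 6.0
eef_pos: [0.4838, -0.075, 0.07]
tool_rot: [0.941, -0.337, -0.007, 0.0]
ft_force: [-2.6, 0.7, 3.5]
grip_width: 0.0121
```

```bash
python3 -c "
from h import *
tz(4)"
```

```text
Tz [0.244 0.178 0.137 0.148] mean 0.177
6.15 p [ 0.4838 -0.075   0.07  ] az -0.686 F [-3.04  0.17  3.57] T [0.289 0.403 0.148] w 0.012 j [-0.16  0.37 -0.27  0.95  0.    2.1 ]
```

Call:
play_rows --deltas '[0.5, 0, 0, 0, 0, 0.5, 0, 0, 0, 0, 0.5, 0, 0, -0.4, 0, 0.5, 0, 0, -0.4, 0]'

```text
clock: 6.65
eef_pos: [0.4847, -0.0756, 0.1166]
tool_rot: [0.942, -0.335, -0.008, 0.001]
ft_force: [-0.3, -0.1, 0.7]
grip_width: 0.0427
```

```bash
python3 -c "
from h import *
st();plan([.5065,.1795,.12],-.993,.5)"
```

```text
6.65 p [ 0.4847 -0.0756  0.1166] az -0.683 F [-0.29 -0.1   0.68] T [-0.023 -0.06  -0.028] w 0.0427 j [-0.16  0.32 -0.2   1.07  0.    2.1 ]
d [0.0218 0.2551 0.0034] turn 17.8 rows 5
0.5,-0.48,-0.71,-0.01,3.6,
0.5,-0.52,-0.67,-0.01,3.6,
0.5,-0.56,-0.64,-0.01,3.6,
0.5,-0.60,-0.60,-0.01,3.6,
0.5,-0.64,-0.57,-0.01,3.6,
```

Call:
play_rows --deltas '[0.5, -0.48, -0.71, 0, 3.6, 0.5, -0.52, -0.67, 0, 3.6, 0.5, -0.56, -0.64, 0, 3.6, 0.5, -0.6, -0.6, 0, 3.6, 0.5, -0.64, -0.57, 0, 3.6, 0.5, 0, 0, 0, 0]'

```text
clock: 7.4
eef_pos: [0.516, 0.1856, 0.12]
tool_rot: [0.876, -0.483, -0.002, -0.001]
ft_force: [0.8, -0.0, -1.0]
grip_width: 0.0428
```

```bash
python3 -c "
from h import *
st();plan([.506,.1793,.09],-.993,.5)"
```

```text
7.4 p [0.516  0.1856 0.12  ] az -1.008 F [ 0.81 -0.05 -0.95] T [-0.045  0.011  0.015] w 0.0428 j [ 0.34  0.41 -0.06  1.1   0.    2.92]
d [-0.01   -0.0063 -0.03  ] turn -0.8 rows 1
0.5,0.00,0.20,0.50,-0.8,
```

Call:
play_rows --deltas '[0.5, 0, 0.2, 0.3, -0.8, 0.5, 0, 0, 0, 0]'

```text
clock: 7.65
eef_pos: [0.506, 0.179, 0.1013]
tool_rot: [0.88, -0.475, -0.001, -0.001]
ft_force: [-0.6, -0.2, 1.4]
grip_width: 0.0428
```

```bash
python3 -c "
from h import *
st();plan([.506,.1793,.0705],-.993,.5,2)
c=vision.camera('scene');I=c['color'];a=cv2.resize(I[110:190,260:360],None,fx=7,fy=7,interpolation=cv2.INTER_CUBIC);cv2.imwrite('pics/s3.png',a)"
```

```text
7.65 p [0.506  0.179  0.1013] az -0.991 F [-0.55 -0.22  1.36] T [-0.008 -0.003 -0.019] w 0.0428 j [ 0.34  0.4  -0.12  1.05  0.    2.9 ]
d [ 0.      0.0003 -0.0308] turn 0.1 rows 2
0.5,-0.00,-0.00,0.26,0.1,
0.5,-0.00,-0.00,0.26,0.1,
```

View pics/s3.png

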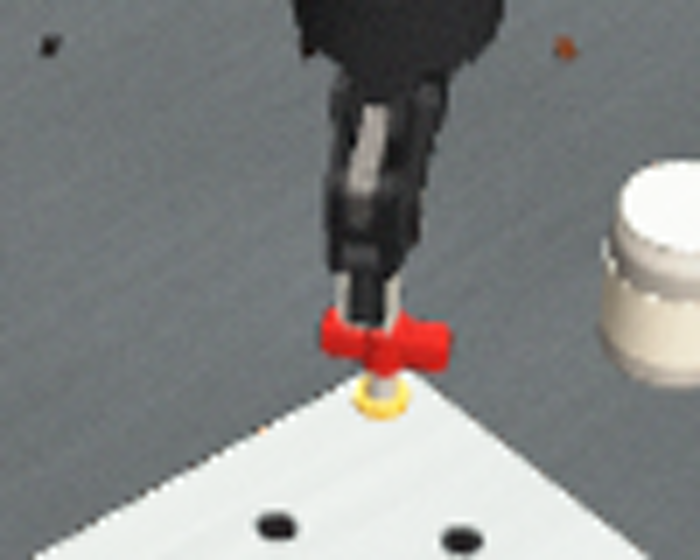

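```bash
python3 -c "
from h import *
import pickle
cs=pickle.load(open('scene.pkl','rb'));ct=pickle.load(open('top.pkl','rb'))
def P(c):
    R=cv2.Rodrigues(np.array(c['rvec'],float))[0];return np.array(c['intrinsics'])@np.c_[R,np.array(c['tvec']).ravel()]
for a,b in[((315.1,159.0),(189.85,221.06)),((238.3,200.),(310.76,230.9))]:
    X=cv2.triangulatePoints(P(cs),P(ct),np.array(a).reshape(2,1),np.array(b).reshape(2,1)).ravel();X=X[:3]/X[3];print(X,w2pix(cs,X),w2pix(ct,X))
"
```

```text
[0.50962068 0.18246478 0.06682957] [315.3 158.9] [190.2 221.3]
[ 0.48697392 -0.07389735  0.07270908] [238.5 200. ] [311.  231.1]
```

Call:
play_rows --deltas '[0.5, -0.01, -0.05, 0.26, 0, 0.5, 0, 0, 0.26, 0, 0.5, 0, 0, 0, 0]'

```text
clock: 8.07
eef_pos: [0.5127, 0.181, 0.071]
tool_rot: [0.879, -0.477, 0.002, -0.004]
ft_force: [-0.1, -0.4, 0.8]
grip_width: 0.0425
```

```bash
python3 -c "
from h import *
st();plan([.508,.1805,.068],-.993,.5,1)"
```

```text
8.07 p [0.5127 0.181  0.071 ] az -0.994 F [-0.09 -0.38  0.76] T [0.026 0.039 0.02 ] w 0.0425 j [ 0.34  0.44 -0.15  0.97  0.    2.9 ]
d [-0.0047 -0.0005 -0.003 ] turn -0.1 rows 1
0.5,-0.04,0.07,0.05,-0.1,
```

Call:
play_rows --deltas '[0.5, -0.04, 0.07, 0.05, 0, 0.5, 0, 0, 0, 0, 0, 0, 0, 0, 0, 0, 0, 0, 0, 0, 0, 0, 0, 0, 0, 0, 0, 0, 0, 0, 0, 0, 0, 0, 0]'

```text
clock: 8.95
eef_pos: [0.5076, 0.1823, 0.0692]
tool_rot: [0.879, -0.477, 0.001, -0.006]
ft_force: [0.0, 0.7, -0.5]
grip_width: 0.012
```

```bash
python3 -c "
from h import *
tz(2)"
```

```text
Tz [-0.023 -0.025] mean -0.024
9.0 p [0.5076 0.1824 0.0692] az -0.993 F [-1.61  0.23 -0.44] T [ 0.094  0.002 -0.025] w 0.0123 j [ 0.34  0.43 -0.16  0.96  0.01  2.91]
```

Call:
play_rows --deltas '[0, 0, 0, 0, 4, 0, 0, 0, 0, 4]'

```text
clock: 9.25
eef_pos: [0.5076, 0.1824, 0.0692]
tool_rot: [0.843, -0.538, 0.0, -0.006]
ft_force: [-0.1, 0.6, -1.5]
grip_width: 0.0118
```

```bash
python3 -c "
from h import *
tz(4)"
```

```text
Tz [0.226 0.148 0.131 0.182] mean 0.172
9.4 p [0.5076 0.1824 0.0692] az -1.133 F [-0.32 -0.08  0.02] T [0.06  0.088 0.182] w 0.0121 j [ 0.34  0.43 -0.16  0.96  0.01  3.05]
```

Call:
play_rows --deltas '[0.5, 0, 0, 0, 0, 0.5, 0, 0, 0, 0, 0.5, 0, 0, -0.4, 0, 0.5, 0, 0, -0.5, 0, 0.5, 0, 0, 0, 0]'

```text
clock: 10.02
eef_pos: [0.5082, 0.1812, 0.1248]
tool_rot: [0.844, -0.536, 0.001, -0.006]
ft_force: [-0.1, 1.3, 0.3]
grip_width: 0.0425
```

```bash
python3 -c "
from h import *
st();plan([.4819,-.3554,.13],1.078,.9)"
```

```text
10.03 p [0.5082 0.1812 0.1248] az -1.132 F [-0.07  1.28  0.28] T [-0.019  0.031  0.046] w 0.0425 j [ 0.34  0.38 -0.09  1.09  0.01  3.04]
d [-0.0263 -0.5366  0.0052] turn -126.6 rows 13
0.9,0.61,0.32,-0.01,-9.7,
0.9,0.55,0.42,-0.01,-9.7,
0.9,0.47,0.51,-0.01,-9.7,
0.9,0.37,0.58,-0.01,-9.7,
0.9,0.27,0.63,-0.01,-9.7,
0.9,0.16,0.67,-0.01,-9.7,
0.9,0.04,0.69,-0.01,-9.7,
0.9,-0.07,0.68,-0.01,-9.7,
0.9,-0.19,0.66,-0.01,-9.7,
0.9,-0.30,0.62,-0.01,-9.7,
0.9,-0.40,0.56,-0.01,-9.7,
0.9,-0.49,0.49,-0.01,-9.7,
0.9,-0.56,0.40,-0.01,-9.7,
```

Call:
play_rows --deltas '[0.9, 0.61, 0.32, -0.05, -9.7, 0.9, 0.55, 0.42, -0.02, -9.7, 0.9, 0.47, 0.51, -0.01, -9.7, 0.9, 0.37, 0.58, -0.01, -9.7, 0.9, 0.27, 0.63, -0.01, -9.7, 0.9, 0.16, 0.67, -0.01, -9.7, 0.9, 0.04, 0.69, -0.01, -9.7, 0.9, -0.07, 0.68, -0.01, -9.7, 0.9, -0.19, 0.66, -0.01, -9.7, 0.9, -0.3, 0.62, -0.01, -9.7, 0.9, -0.4, 0.56, -0.01, -9.7, 0.9, -0.49, 0.49, -0.01, -9.7]'

```text
clock: 11.52
eef_pos: [0.4941, -0.3271, 0.1198]
tool_rot: [0.883, 0.468, 0.002, -0.005]
ft_force: [0.8, 0.6, -0.1]
grip_width: 0.0768
```

```bash
python3 -c "
from h import *
st();plan([.4819,-.3554,.11],1.078,.9)"
```

```text
11.53 p [ 0.4941 -0.3271  0.1198] az 0.975 F [ 0.76  0.61 -0.09] T [ 0.031 -0.017  0.036] w 0.0768 j [-0.59  0.49  0.08  1.16  0.01  0.01]
d [-0.0122 -0.0283 -0.0098] turn -5.9 rows 1
0.9,-0.50,0.10,0.16,-5.9,
```

Call:
play_rows --deltas '[0.9, -0.5, 0.1, 0.16, -5.9, 0.9, 0, 0, 0, 0]'

```text
clock: 11.78
eef_pos: [0.4807, -0.359, 0.107]
tool_rot: [0.858, 0.513, 0.002, -0.006]
ft_force: [0.3, 0.2, 0.7]
grip_width: 0.0768
```

```bash
python3 -c "
from h import *
st();plan([.4819,-.3554,.06],1.078,.9,2)
c=vision.camera('scene');I=c['color'];a=cv2.resize(I[200:310,110:250],None,fx=5,fy=5,interpolation=cv2.INTER_CUBIC);cv2.imwrite('pics/s4.png',a);print(w2pix(c,[.4819,-.3554,.02]))"
```

```text
11.78 p [ 0.4807 -0.359   0.107 ] az 1.078 F [0.29 0.23 0.7 ] T [-0.014 -0.027 -0.015] w 0.0768 j [-0.65  0.52  0.09  1.15  0.01 -0.15]
d [ 0.0012  0.0036 -0.047 ] turn -0.0 rows 2
0.9,0.03,-0.01,0.39,-0.0,
0.9,0.03,-0.01,0.39,-0.0,
[146.9 274.5]
```

View pics/s4.png

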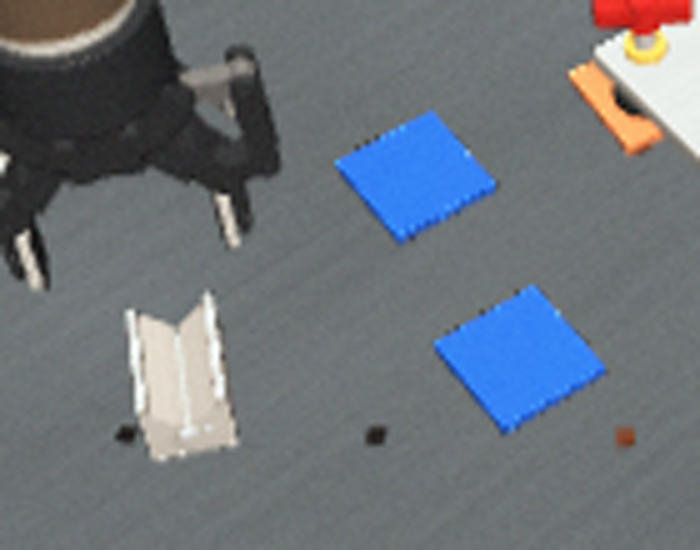

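The crop shows the V-block, groove up, centred near (182,375). The projection gave (185,372), and the fingers are aligned across its width.

Call:
play_rows --deltas '[0.9, 0.06, -0.02, 0.39, 0, 0.9, 0, 0, 0.39, 0, 0.9, 0, 0, 0, 0]'

```text
clock: 12.2
eef_pos: [0.4833, -0.3508, 0.0599]
tool_rot: [0.858, 0.514, 0.003, -0.005]
ft_force: [0.1, 0.7, 0.2]
grip_width: 0.077
```

```bash
python3 -c "
from h import *
st();plan([.4819,-.3554,.008],1.078,.9,3)"
```

```text
12.2 p [ 0.4833 -0.3508  0.0599] az 1.079 F [0.09 0.7  0.23] T [-0.027 -0.02  -0.008] w 0.077 j [-0.63  0.56  0.02  1.04  0.01 -0.14]
d [-0.0014 -0.0046 -0.0519] turn 0.1 rows 3
0.9,-0.03,0.01,0.29,0.0,
0.9,-0.03,0.01,0.29,0.0,
0.9,-0.03,0.01,0.29,0.0,
```

Call:
play_rows --deltas '[0.9, -0.08, 0.02, 0.29, 0, 0.9, -0.03, 0.01, 0.29, 0, 0.9, -0.02, 0, 0.24, 0, 0.9, 0, 0, 0, 0]'

```text
clock: 12.7
eef_pos: [0.4826, -0.3579, 0.009]
tool_rot: [0.858, 0.514, 0.003, -0.004]
ft_force: [-0.1, -0.6, -0.0]
grip_width: 0.0768
```

```bash
python3 -c "
from h import *
st();plan([.4819,-.3554,.008],1.078,.9,1)"
```

```text
12.7 p [ 0.4826 -0.3579  0.009 ] az 1.08 F [-0.12 -0.58 -0.05] T [ 0.027  0.007 -0.076] w 0.0768 j [-0.64  0.62 -0.03  0.93  0.01 -0.15]
d [-0.0007  0.0025 -0.001 ] turn 0.1 rows 1
0.9,0.03,-0.03,0.02,0.1,
```

Call:
play_rows --deltas '[0.9, 0.03, -0.03, 0, 0, 0, 0, 0, 0, 0, 0, 0, 0, 0, 0, 0, 0, 0, 0, 0, 0, 0, 0, 0, 0, 0, 0, 0, -0.2, 0, 0, 0, 0, -0.6, 0, 0, 0, 0, -0.8, 0, 0, 0, 0, -0.8, 0]'

```text
clock: 13.82
eef_pos: [0.4772, -0.3538, 0.1513]
tool_rot: [0.858, 0.514, 0.0, -0.012]
ft_force: [0.9, -0.4, -4.6]
grip_width: 0.0393
```

```bash
python3 -c "
from h import *
st();plan([.572,.0455,.15],1.5,0)"
```

```text
13.82 p [ 0.4772 -0.3538  0.1513] az 1.08 F [ 0.92 -0.35 -4.62] T [-0.119 -0.102 -0.011] w 0.0393 j [-0.64  0.49  0.15  1.26  0.01 -0.15]
d [ 0.0948  0.3993 -0.0013] turn -24.1 rows 8
0,0.83,-0.22,0.00,-3.0,
0,0.84,-0.17,0.00,-3.0,
0,0.85,-0.13,0.00,-3.0,
0,0.85,-0.09,0.00,-3.0,
0,0.85,-0.04,0.00,-3.0,
0,0.85,0.00,0.00,-3.0,
0,0.85,0.05,0.00,-3.0,
0,0.85,0.09,0.00,-3.0,
```

Call:
play_rows --deltas '[0, 0.6, -0.2, 0, -2.4, 0, 0.7, -0.16, 0, -2.4, 0, 0.7, -0.13, 0, -2.4, 0, 0.7, -0.1, 0, -2.4, 0, 0.7, -0.06, 0, -2.4, 0, 0.7, -0.03, 0, -2.4, 0, 0.7, 0, 0, -2.4, 0, 0.7, 0.03, 0, -2.4, 0, 0.7, 0.07, 0, -2.4, 0, 0.4, 0.06, 0, -2.4]'

```text
clock: 15.08
eef_pos: [0.5684, 0.044, 0.1644]
tool_rot: [0.73, 0.684, 0.002, -0.008]
ft_force: [0.2, -0.6, -4.8]
grip_width: 0.039
```

```bash
python3 -c "
from h import *
st();plan([.573,.0455,.1],1.5,0,2)"
```

```text
15.07 p [0.5684 0.044  0.1644] az 1.506 F [ 0.17 -0.64 -4.84] T [-0.073 -0.01   0.006] w 0.039 j [0.07 0.42 0.08 1.24 0.01 0.13]
d [ 0.0046  0.0015 -0.0644] turn 0.3 rows 2
0,0.02,0.04,0.54,0.2,
0,0.02,0.04,0.54,0.2,
```

Call:
play_rows --deltas '[0, 0.02, 0.08, 0.5, 0, 0, 0, 0, 0.5, 0, 0, 0, 0, 0.4, 0, 0, 0, 0, 0, 0]'

```text
clock: 15.58
eef_pos: [0.5718, 0.0492, 0.0791]
tool_rot: [0.728, 0.686, 0.001, -0.008]
ft_force: [-0.4, 0.2, -5.3]
grip_width: 0.0388
```

```bash
python3 -c "
from h import *
st();plan([.573,.0455,.06],1.5,0,1)
for n,b in(('scene',(160,250,210,340)),('top',(130,250,170,340))):
    c=vision.camera(n);I=c['color'][b[0]:b[1],b[2]:b[3]];cv2.imwrite('pics/p_%s.png'%n,cv2.resize(I,None,fx=4,fy=4,interpolation=cv2.INTER_CUBIC))
"
```

```text
15.57 p [0.5718 0.0492 0.0791] az 1.512 F [-0.4   0.22 -5.25] T [ 0.005 -0.012 -0.022] w 0.0388 j [ 0.08  0.5  -0.03  1.05  0.01  0.14]
d [ 0.0012 -0.0037 -0.0191] turn 0.7 rows 1
0,-0.06,0.02,0.32,0.7,
```

View pics/p_scene.png

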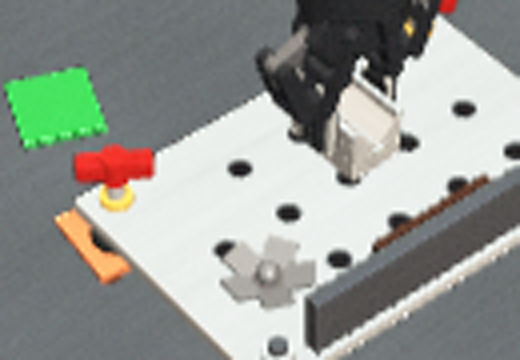

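The block is held upright over the plate, clear of the stub and the flower. I lower it slowly.

Call:
play_rows --deltas '[0, -0.05, 0.02, 0.2, 0, 0, 0, 0, 0.12, 0, 0, 0, 0, 0.02, 0, 0, 0, 0, 0, 0]'

```text
clock: 16.18
eef_pos: [0.5776, 0.0459, 0.0632]
tool_rot: [0.728, 0.686, 0.006, -0.005]
ft_force: [0.8, -0.2, -5.1]
grip_width: 0.039
```

```bash
python3 -c "
from h import *
st()"
```

```text
16.18 p [0.5776 0.0459 0.0632] az 1.511 F [ 0.82 -0.2  -5.06] T [-0.017  0.045 -0.002] w 0.039 j [ 0.07  0.51 -0.05  1.01  0.01  0.13]
```

Call:
play_rows --deltas '[0, 0, 0, 0.03, 0, 0, 0, 0, 0.03, 0]'

```text
clock: 16.42
eef_pos: [0.578, 0.0461, 0.06]
tool_rot: [0.728, 0.686, 0.006, -0.004]
ft_force: [-0.6, 1.1, -4.9]
grip_width: 0.0391
```

```bash
python3 -c "
from h import *
st()"
```

```text
16.43 p [0.578  0.0461 0.06  ] az 1.511 F [-0.57  1.09 -4.87] T [ 0.021  0.001 -0.014] w 0.0391 j [ 0.07  0.52 -0.05  1.    0.01  0.13]
```

Call:
play_rows --deltas '[0, 0, 0, 0.03, 0, 0, 0, 0, 0.02, 0, 0, 0, 0, 0.02, 0]'

```text
clock: 16.8
eef_pos: [0.5781, 0.0462, 0.0556]
tool_rot: [0.728, 0.686, 0.006, -0.004]
ft_force: [-0.4, 0.6, -5.4]
grip_width: 0.0392
```

Call:
play_rows --deltas '[0, 0, 0, 0.015, 0, 0, 0, 0, 0.015, 0]'

```text
clock: 17.05
eef_pos: [0.5781, 0.0463, 0.0536]
tool_rot: [0.728, 0.686, 0.006, -0.004]
ft_force: [-0.5, 1.6, -4.9]
grip_width: 0.0392
```

Call:
play_rows --deltas '[0, 0, 0, 0.015, 0, 0, 0, 0, 0.01, 0]'

```text
clock: 17.3
eef_pos: [0.5781, 0.0463, 0.052]
tool_rot: [0.728, 0.686, 0.006, -0.004]
ft_force: [-0.3, -0.9, -4.8]
grip_width: 0.0392
```

Call:
play_rows --deltas '[0, 0, 0, 0.01, 0, 0, 0, 0, 0.01, 0]'

```text
clock: 17.55
eef_pos: [0.5781, 0.0463, 0.0513]
tool_rot: [0.728, 0.686, 0.006, -0.004]
ft_force: [-1.1, 0.7, 1.3]
grip_width: 0.0395
```

Contact: the reading went from −5 N to +1.3 N. I release and rise.

Call:
play_rows --deltas '[0.7, 0, 0, 0, 0, 0.7, 0, 0, 0, 0, 0.7, 0, 0, 0, 0, 0.7, 0, 0, -0.3, 0, 0.7, 0, 0, -0.6, 0, 0.7, 0, 0, -0.8, 0, 0.7, 0, 0, 0, 0]'

```text
clock: 18.42
eef_pos: [0.5801, 0.045, 0.1588]
tool_rot: [0.728, 0.686, 0.009, -0.002]
ft_force: [0.8, -0.3, 0.5]
grip_width: 0.0597
```

```bash
python3 -c "
from h import *
st();plan([.4867,-.0745,.12],-0.686,.5)
c=vision.camera('scene');I=c['color'][130:260,190:370];cv2.imwrite('pics/q.png',cv2.resize(I,None,fx=4.4,fy=4.4,interpolation=cv2.INTER_CUBIC))"
```

```text
18.43 p [0.5801 0.045  0.1588] az 1.511 F [ 0.84 -0.25  0.46] T [-0.023 -0.027 -0.033] w 0.0597 j [0.07 0.43 0.09 1.21 0.01 0.13]
d [-0.0934 -0.1195 -0.0388] turn 125.9 rows 13
0.5,-0.16,-0.11,0.05,9.7,
0.5,-0.18,-0.08,0.05,9.7,
0.5,-0.19,-0.05,0.05,9.7,
0.5,-0.19,-0.02,0.05,9.7,
0.5,-0.19,0.01,0.05,9.7,
0.5,-0.19,0.05,0.05,9.7,
0.5,-0.18,0.08,0.05,9.7,
0.5,-0.16,0.11,0.05,9.7,
0.5,-0.14,0.13,0.05,9.7,
0.5,-0.12,0.15,0.05,9.7,
0.5,-0.09,0.17,0.05,9.7,
0.5,-0.06,0.18,0.05,9.7,
0.5,-0.03,0.19,0.05,9.7,
```

View pics/q.png

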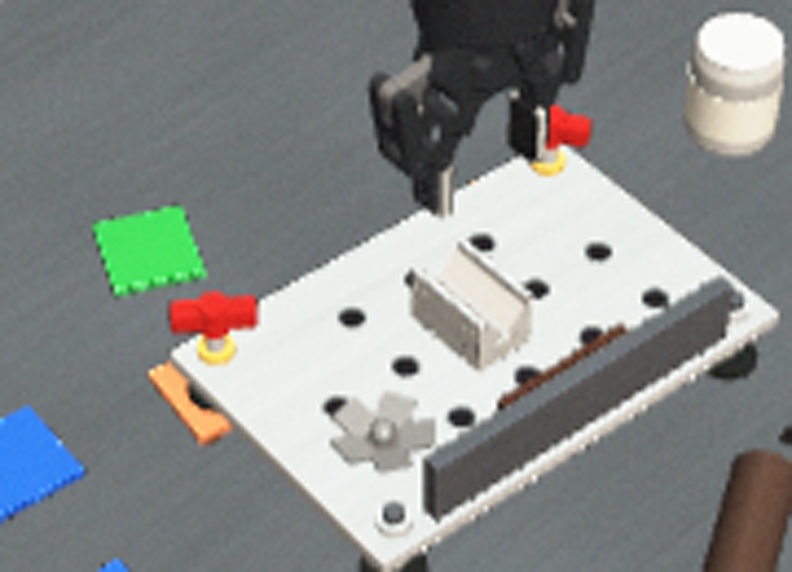

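```bash
python3 -c "
from h import *
st();print(ticket.job_done())"
```

```text
18.48 p [0.5785 0.0449 0.1562] az 1.511 F [-0.15  0.24 -0.34] T [-0.09   0.022 -0.042] w 0.06 j [0.07 0.43 0.08 1.21 0.01 0.13]
the job is handed in; nothing more can be done
None
```

I levelled the plate, set the V-block in its middle, and handed the job in at about 18.5 s of the 72 s allowed.

**Levelling:** The right front foot was the one hanging clear. Its screw turned nearly free at first (about 0.03 Nm). I drove it clockwise about 1.55 rad in all, and the torque began to climb part-way. My last readings there, taken just after stopping, were 0.24 falling to 0.15 Nm (mean 0.18). I then turned the left screw 8° clockwise as a check and read a mean of 0.17 Nm. Both means are inside the 0.14 to 0.2 Nm band for a well-shared load.

**V-block:** I gripped it across its width and set it down groove up, with about 6 N of contact when it touched. I released it and drew the hand clear. The last picture shows it standing in the middle, with the stub, flower and tin where they were; the bottle was not in that view.

**What I could not fully confirm:**
- **Torque noise:** Torque readings scatter by about 0.03 to 0.04 Nm and fell quickly once the hand stopped, so each front foot's load is good only to several newtons.
- **Not re-checked:** I did not feel the right screw again after turning the left one, and I did no separate rocking test.
- **Left handle height:** My camera estimate put the left handle about 5 mm lower than the right. That is more than the screw geometry allows, so I took it as image error. The grip held all the same.

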